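# Hold the engraver lid at fifty degrees for a new gas strut

### The arm

A 6-joint arm with a two-finger parallel gripper is mounted at the origin on a cart in front of the work surface, level with it; the furniture and walls round the work are solid. World frame = base frame: x ahead of the robot, y to its left, z up, the work surface at z = 0. Lengths are in mm, angles in rad, forces in N, time in s.
With the tool pointing down it reaches from about 350 to 975 mm from the base axis. Payload 7.1 kg.
Tool frame: the origin (TCP) lies on the front face of the gripper's body, between the roots of the fingers; the fingertips stand 80 mm ahead of it and the grasp point (between the pads) lies 61 mm ahead of it; z points along the fingers, y is the line along which they close (so a half turn about z gives the same grasp; the last joint's range is limited). The gripper opens to 88 mm and grips with 3 to 60 N. Pads are 20 mm wide; open, the fingers measure 115 mm over their backs; the gripper's body (75 mm by 178 mm) begins 61 mm behind the grasp point.
Start: joints at [1.085, 0.423, 1.63, -0, 1.089, -0.019], TCP at [281.237, 558.132, 302.675] pointing down, gripper open.
Joint ranges: [-3, 3], [-0.9, 2.11], [0.09, 2.58], [-1.31, 4.45], [0.11, 2.69], [-2.54, 2.54]. Speed limits (rad/s): [2.39, 2.39, 3.01, 3.14, 3.14, 3.14].

### API

Orientations are given as a rotation vector (axis times angle).
In Python, from workcell import readout, vision, close_job gives the robot as it stands.
- The arm moves only by the tool servo_tool, never from a script. Its argument "plan" is a list that holds one entry, the list of rows, each a list of 7 numbers: the gripper command: -1 is fully open, 1 is shut, values between are in proportion, then the shift along the world's x, y, z in units of 40 mm (1.0 is 40 mm), then the turn, a rotation vector about the world's x, y, z in units of 5 degrees (1.0 is 5 degrees). A call has 1 to 5 rows; each row shifts and turns the commanded pose from where the row before left it; what a row does not reach is not made up. A row lasts 1/12 s, in which the tool goes at most 41.7 mm and 7.16 degrees, less where a joint would pass 70% of its speed; a pose out of reach is approached as far as the arm can. A call is refused whole if a number of a shift passes 1 or a number of a turn 1, either way. A call with a gripper value outside its range is refused whole. The fingers move at their own pace and stop on an object; the grip force is fixed at half the most. Time passes only in rows, so rows that do not move let the fingers close. It gives the time, the measured TCP pose, the force, the opening and the grip force at its end, in the units of the state.
- readout.get_obs(): the state, without advancing time (a new reading comes with each control period).
- vision.get_image(name): name is "scene" or "side" or "wrist"; returns the picture (384x512x3 uint8, red, green, blue); there is no depth.
- vision.camera_params(name): a dict with "fx", "fy", "cx", "cy" (pixels), "D" ([k1, k2, p1, p2, k3] as OpenCV has them; the pictures are not rectified), "rvec" (rotation vector, rad) and "tvec" (3), from world to camera coordinates, as OpenCV has them; the wrist camera has in their place "hand_eye" (4x4, takes a point from camera to tool coordinates, whose origin is the TCP and whose axes are the flange's). Camera axes: x right, y down, z forward; pixel columns grow to the right and rows downward; lengths in mm; the calibration is good to about 2 mm. A picture is of the moment at which its call begins: read the wrist's pose just before it. camera_params takes no time and is no camera call.
- close_job(): hands the job in; it is judged then, once.
The state is a dict: "t": time; "qpos": joint angles; "qvel": joint speeds; "joint_torque": joint torques, N m; "ee_pos": TCP position; "orientation": TCP orientation; "ft_force": force on the tool from outside, world axes, zero at the start; "moment": the same for the moment, N m; "width": finger opening in mm; "grasp_force": force on a finger pad.
Only numpy, scipy, OpenCV 4.12 (cv2) and the standard library are available. Lean on these libraries where they do the work, as an engineer would, in place of code of your own. Each camera call takes 0.05 s, during which the arm holds its last target. There are 200 camera calls.

### The job

The lid strut of this desktop laser engraver has been taken off, so its amber lid drops shut by itself. Take the red focus gauge off the closed lid and hang it by its eye on the wire hook at the right of the machine's front, then lift the lid by its front bar to an opening of 50 degrees and hold it steady there while I clip in the new strut, never letting it drop and leaving everything else on the bench alone. Finish still holding the bar with the lid at 50 degrees: do not let go at the end.

Things in the scene. Friction and masses are not known exactly. Their poses are not given: they have to be found in the camera images.
- engraver: desktop laser engraver, white, 250 x 250 mm, fixed. Origin at the centre of its underside on the bench, x towards its back, y to its left, z up. Front wall (towards the robot, at x = -125 mm) with stop button and wire hook. Lid: dark frame, amber pane, hinged on a line along the engraver's y, 85 mm behind the origin and 112 mm up; it reaches 210 mm forward of that line, and its flat top is 128 mm above the bench when shut.
- lid (a joint): opening angle of the engraver's lid in rad: 0 shut (level), grows as the front edge rises, stop at 1.4; 50 degrees = 0.873. The lid weighs about 0.5 kg (hidden scale) and falls shut from any angle when let go.
- lid_bar (a point): round aluminium grab bar of the lid, 12 mm thick, 100 mm long along its y, parallel to the hinge; this point is the bar's centre, 255 mm in front of the hinge line and 8 mm above that line with the lid shut, 20 mm left of the lid's middle. It stands 45 mm (centre) in front of the lid's front edge on two thin posts, 45 mm either side of the centre. It turns with the lid; fingers pinching it across can stay upright, as the bar turns between them.
- gauge_grip (a point): red focus gauge, a flat bar 6 mm thick with a round eye at one end, 35 g, lying flat on the shut lid at the start; this point is the middle of its 20 mm wide blade, half-way up (3 mm above the lid). Its x runs from the eye to the stepped end, z along the thickness (up at the start, the gauge may hang either side out). The blade is 20 mm wide from 14 to 65 mm from the eye's centre and the gauge ends 79 mm from it; this point is 40 mm from it.
- gauge_eye (a point): centre of the gauge's round hanging eye: 20 mm inner, 32 mm outer diameter, rim 6 mm thick.
- hook_bend (a point): bend of the wire hook (5 mm wire) at the right of the engraver's front wall, 95 mm above the bench. The wire comes 28 mm straight out of the wall (towards the engraver's -x, the robot) to this point, then bends up and outward to its tip. Same axes as the engraver.
- hook_tip (a point): tip of the wire hook: 20 mm farther out (engraver's -x) and 26 mm higher than the bend. A flat gauge with its stepped end pointing outward (engraver's -x) can be lowered with its eye over the tip; let go, it slides down to the bend or on towards the wall and swings down.
- strut: new gas strut, black tube and steel rod, 206 x 16 x 16 mm, lying loose in front of the engraver; origin at the middle of its underside. Leave it.
- screwdriver: orange-handled screwdriver, 190 mm long, lying loose in front of the engraver, to its right. Leave it.
- mallet: wooden mallet, 233 mm long, lying loose near the front edge. Leave it.
- coach: wooden toy coach, 137 x 46 x 66 mm, loose, on the right in front of the printer. Leave it.
- wagon: wooden toy wagon, 137 x 48 x 46 mm, loose, on the right near the front edge. Leave it.
- spool: green thread spool, 30 mm wide, 40 mm high, loose, standing in front of the wicker basket. Leave it.

How it is judged:
By the outcome, as a careful person would: the job done as asked, in the order asked, and still so for the second after the job is handed in, while the arm keeps its last pose, push and grip.
It also fails if it takes over 58 s, if anything falls off the work surface, if the arm or the gripper's body presses on something with over 40 N, if the wrist force passes 120 N, or if a joint passes its speed limit or range.

## Working session

There is one attempt and no reset: what is moved stays moved. The work goes in short steps, Python scripts to look and compute and a tool call to move; the robot and the scene stay as the last step left them, time stands still between calls to the robot, and variables do not carry over. Pictures are saved under pics/ and viewed, at most 13 in all, crops included, and the job is handed in when it is done.

Besides the shell and the picture viewer there is one more tool, called after "Call:" as name(argument=value, ...), one argument or row to a line, values as JSON. servo_tool: Moves the arm, as the interface text tells. Its arguments: {"type":"object","properties":{"plan":{"type":"array"}},"required":["plan"]}

```bash
mkdir -p pics; ls
cat > h.py <<'E'
import numpy as np, cv2
from scipy.spatial.transform import Rotation as R
from workcell import readout, vision, close_job
def snap(n,f,crop=None,scale=1):
    o=readout.get_obs(); im=vision.get_image(n)[:,:,::-1]
    cv2.imwrite('pics/'+f+'_raw.png',im)
    if crop: x0,y0,x1,y1=crop; im=im[y0:y1,x0:x1]
    if scale!=1: im=cv2.resize(im,None,fx=scale,fy=scale,interpolation=cv2.INTER_CUBIC)
    cv2.imwrite('pics/'+f+'.png',im); return o
def cam(n,o=None):
    p=vision.camera_params(n); K=np.array([[p['fx'],0,p['cx']],[0,p['fy'],p['cy']],[0,0,1]]); D=np.array(p['D'],float)
    if 'hand_eye' in p:
        H=np.array(p['hand_eye']); T=np.eye(4); T[:3,:3]=R.from_rotvec(o['orientation']).as_matrix(); T[:3,3]=o['ee_pos']
        M=np.linalg.inv(T@H)
    else:
        M=np.eye(4); M[:3,:3]=cv2.Rodrigues(np.array(p['rvec'],float))[0]; M[:3,3]=np.array(p['tvec']).ravel()
    return K,D,M
def ray(n,uv,o=None):
    K,D,M=cam(n,o); q=cv2.undistortPoints(np.array([[uv]],float),K,D)[0,0]
    d=M[:3,:3].T@np.array([q[0],q[1],1]); return -M[:3,:3].T@M[:3,3], d/np.linalg.norm(d)
def atz(n,uv,z,o=None):
    c,d=ray(n,uv,o); return c+d*(z-c[2])/d[2]
def proj(n,P,o=None):
    K,D,M=cam(n,o); return cv2.projectPoints(np.array(P,float).reshape(-1,1,3),cv2.Rodrigues(M[:3,:3])[0],M[:3,3],K,D)[0][:,0]
E
python3 - <<'E'
from h import *
o=snap('scene','s0',scale=1.5); snap('side','d0',scale=1.5); print(o)
E
```

```text
pics
{'t': 0.0, 'qpos': array([ 1.08502662e+00,  4.23821665e-01,  1.63070128e+00,  2.47391475e-06,
        1.08858142e+00, -1.89865639e-02]), 'qvel': array([-1.12578698e-03, -9.80311100e-05, -1.70264651e-03,  1.67607375e-03,
       -2.67533561e-04, -1.75877714e-06]), 'joint_torque': array([-7.64376091e-05, -5.44623470e+01, -2.73661476e+01,  6.42986340e-02,
        2.26730708e-02, -1.47237884e-04]), 'ee_pos': array([281.02448654, 557.76601632, 301.90914184]), 'orientation': array([-7.26496497e-01, -3.05604597e+00,  2.29822909e-03]), 'ft_force': array([-0.28529437,  0.87869635, -0.21832638]), 'moment': array([ 0.06083499,  0.0095808 , -0.03713679]), 'grasp_force': 0.0, 'width': 87.81659339404071}
```

View pics/s0.png

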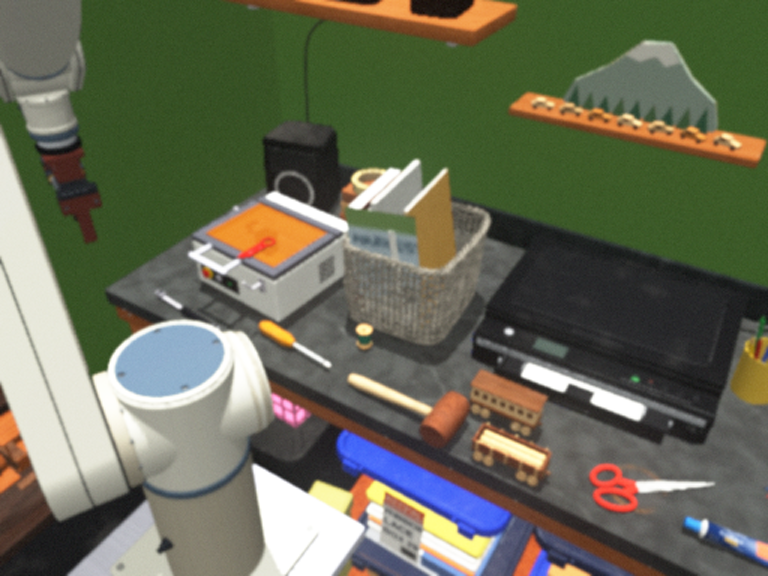

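View pics/d0.png

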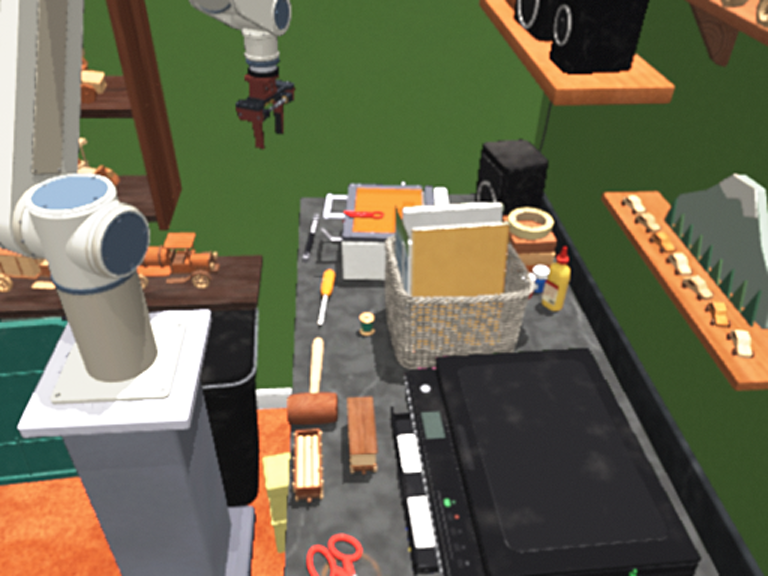

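The engraver is at about (270,255) in the scene view, with the gauge's eye near (268,243) and its stepped end toward the front. I'll enlarge both views.

Run:
```python
import cv2,numpy as np
a=cv2.imread('pics/s0_raw.png')[120:220,110:243]; b=cv2.imread('pics/d0_raw.png')[115:190,195:308]
cv2.imwrite('pics/s0c.png',cv2.resize(a,None,fx=6,fy=6,interpolation=cv2.INTER_CUBIC))
cv2.imwrite('pics/d0c.png',cv2.resize(b,None,fx=7,fy=7,interpolation=cv2.INTER_CUBIC))
```

```text
(no output)
```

View pics/s0c.png

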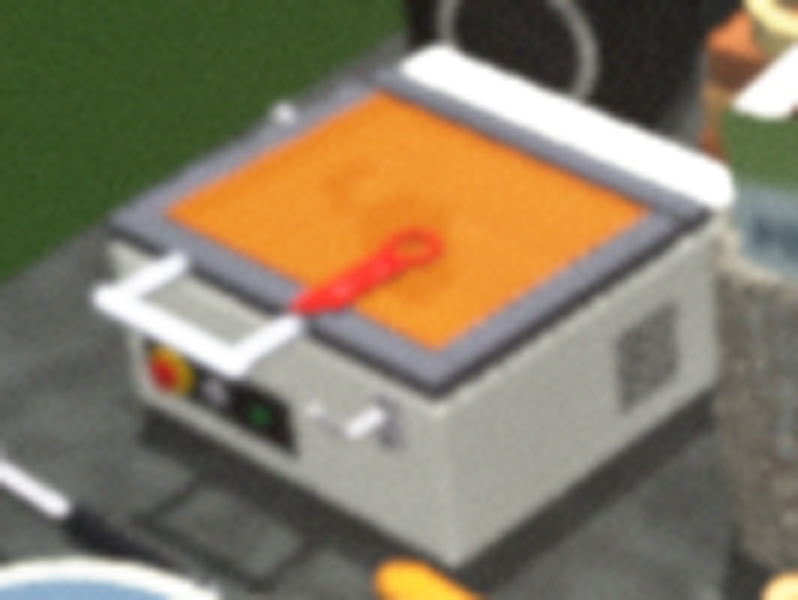

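Run:
```python
from h import *
np.set_printoptions(precision=1,suppress=True)
f=lambda x,y:(110+x/6-.4,120+y/6-.4)
for n,x,y,z in [('lidFL',112,220,128),('lidFR',438,384,128),('lidBR',706,210,128),('eye',412,247,131),('blade tip',303,303,131),('barL',102,298,120),('barR',238,364,120),('bend',350,432,95),('tip',315,410,121),('hookwall',378,412,95),('button',168,368,75),('boxbotFR',455,565,0)]:
    p=atz('scene',f(x,y),z); print(n,p,np.hypot(*p[:2]))
```

```text
lidFL [476.3 490.9 128. ] 684.0504139438561
lidFR [452.  247.2 128. ] 515.154088161065
lidBR [654.9 225.5 128. ] 692.6485162788279
eye [538.1 334.  131. ] 633.3602659516395
blade tip [467.4 347.8 131. ] 582.6282691031033
barL [426.8 451.5 120. ] 621.2876275728947
barR [420. 351. 120.] 547.4141891359826
bend [430.2 290.   95. ] 518.8155451810768
tip [410.  291.3 121. ] 502.94172188058207
hookwall [450.7 289.   95. ] 535.4179537690592
button [441.4 428.2  75. ] 615.0262968270375
boxbotFR [461.1 258.1  -0. ] 528.4199795736967
```

Call:
servo_tool(
  plan=[
    [[-1, 0.545, -0.54, -0.1, 0, 0, 0.32], [-1, 0.545, -0.54, -0.1, 0, 0, 0.32], [-1, 0.545, -0.54, -0.1, 0, 0, 0.32], [-1, 0.545, -0.54, -0.1, 0, 0, 0.32], [-1, 0.545, -0.54, -0.1, 0, 0, 0.32]],
  ],
)

```text
t: 0.52
ee_pos: [390.8, 448.9, 282.1]
orientation: [-0.509, -3.1, 0.001]
ft_force: [0.3, 0.6, -0.2]
width: 87.9
grasp_force: 0.0
```

Call:
servo_tool(
  plan=[
    [[-1, 0.545, -0.54, -0.1, 0, 0, 0.32], [-1, 0.545, -0.54, -0.1, 0, 0, 0.32], [-1, 0.545, -0.54, -0.1, 0, 0, 0.32], [-1, 0.545, -0.54, -0.1, 0, 0, 0.32], [-1, 0.545, -0.54, -0.1, 0, 0, 0.32]],
  ],
)

```text
t: 0.93
ee_pos: [500.0, 340.8, 262.2]
orientation: [-0.292, -3.127, 0.001]
ft_force: [-0.0, -0.6, -0.1]
width: 87.7
grasp_force: 0.0
```

Run:
```python
from h import *
np.set_printoptions(precision=2,suppress=True)
o=snap('wrist','w1',scale=1.5); print(o['t'],o['ee_pos'],o['qpos'],o['ft_force']); 
M=R.from_rotvec(o['orientation']).as_matrix(); print(M)
print(np.array(vision.camera_params('wrist')['hand_eye']))
# shelf corner
c1,d1=ray('scene',(300,28.5)); c2,d2=ray('side',(370,66.5))
s=np.linalg.lstsq(np.c_[d1,-d2],c2-c1,rcond=None)[0]; print('shelf',c1+d1*s[0],c2+d2*s[1])
```

```text
0.9333 [499.97 340.81 262.16] [ 0.58  0.44  1.71  0.    0.99 -0.81] [-0.05 -0.55 -0.06]
[[-0.98  0.19 -0.  ]
 [ 0.19  0.98 -0.  ]
 [ 0.   -0.   -1.  ]]
[[  0.    -0.96  -0.29  80.26]
 [  1.     0.     0.    -0.25]
 [ -0.    -0.29   0.96 -81.58]
 [  0.     0.     0.     1.  ]]
shelf [823.5   76.95 508.38] [822.69  75.45 503.8 ]
```

View pics/w1.png

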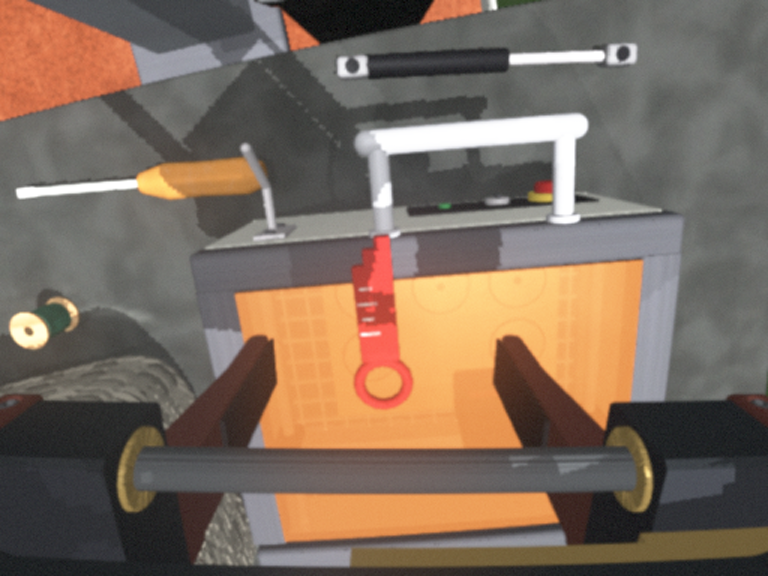

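Clear view: gauge eye at (383,384), stepped end (382,237), hook bend about (267,190), tip (246,148), bar from (363,142) to (582,125).

Run:
```python
from h import *
np.set_printoptions(precision=1,suppress=True)
o=readout.get_obs()
r={}
for n,x,y,z in [('eye',383.5,384,131),('step',382,237,131),('bladeneck',379,357,131),('barR',363,142,120),('barL',583,125,120),('bend',267,188,95),('tip',246,148,121),('base',270,228,95),('lidFR',194,254,128),('lidFL',681,217,128),('lidBR',258,546,128)]:
    r[n]=atz('wrist',(x/1.5-.2,y/1.5-.2),z,o); print(n,r[n])
print(np.degrees(np.arctan2(*(r['step']-r['eye'])[[1,0]])),np.linalg.norm(r['step']-r['eye']))
print(np.degrees(np.arctan2(*(r['lidFL']-r['lidFR'])[[1,0]])),np.degrees(np.arctan2(*(r['barL']-r['barR'])[[1,0]])))
print((r['barL']+r['barR'])/2)
```

```text
eye [541.3 329.4 131. ]
step [463.3 343.3 131. ]
bladeneck [525.3 330.  131. ]
barR [418.5 342.5 120. ]
barL [429.6 447.1 120. ]
bend [431.6 285.1  95. ]
tip [410.6 287.  121. ]
base [453.3 281.1  95. ]
lidFR [454.8 249.8 128. ]
lidFL [480.6 489.5 128. ]
lidBR [642.2 229.8 128. ]
169.83110398716852 79.23848513377555
83.85810454773666 83.9725180497808
[424.  394.8 120. ]
```

Call:
servo_tool(
  plan=[
    [[-1, 0.03, -0.19, -0.5, 0, 0, 1.0], [-0.3, 0, 0, -0.5, 0, 0, 0], [0.0, 0, 0, -0.25, 0, 0, 0], [0.2, 0, 0, -0.06, 0, 0, 0], [0.2, 0, 0, 0, 0, 0, 0]],
  ],
)

```text
t: 1.4
ee_pos: [500.1, 334.8, 209.7]
orientation: [-0.157, -3.137, 0.001]
ft_force: [0.0, -0.3, -0.1]
width: 64.8
grasp_force: 0.0
```

Run:
```python
from h import *
np.set_printoptions(precision=2,suppress=True)
o=snap('wrist','w2',crop=(150,100,400,300),scale=3); print(o['t'],o['ee_pos'],o['ft_force'],o['width'])
```

```text
1.4 [500.1  334.82 209.74] [ 0.02 -0.27 -0.08] 64.83917040982845
```

View pics/w2.png

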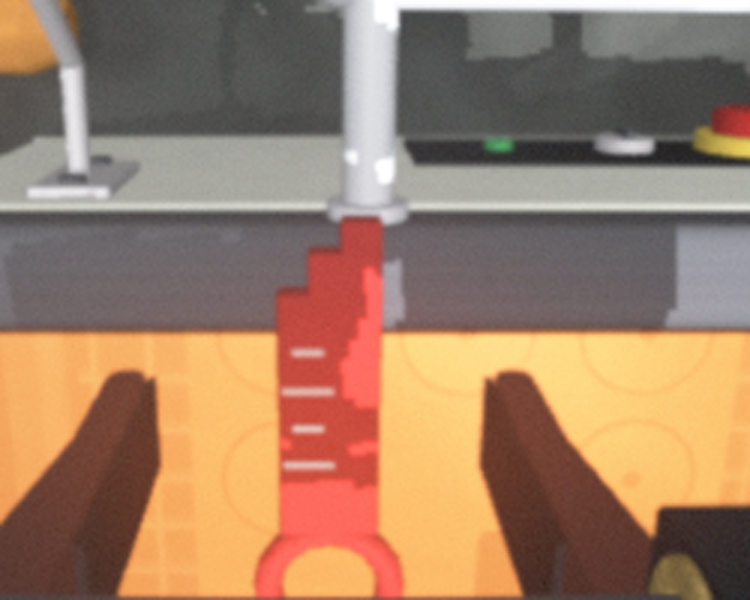

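The blade is aligned and lies between the fingers, about 1.5 mm to the right of their middle. Closing now.

Call:
servo_tool(
  plan=[
    [[1, 0, 0.03, 0, 0, 0, 0], [1, 0, 0, 0, 0, 0, 0], [1, 0, 0, 0, 0, 0, 0], [1, 0, 0, 0, 0, 0, 0], [1, 0, 0, 0, 0, 0, 0]],
  ],
)

```text
t: 1.87
ee_pos: [500.5, 335.8, 210.6]
orientation: [0.157, 3.137, 0.0]
ft_force: [-0.2, -0.3, -0.3]
width: 27.1
grasp_force: 0.0
```

Call:
servo_tool(
  plan=[
    [[1, 0, 0, 0, 0, 0, 0], [1, 0, 0, 0, 0, 0, 0], [1, 0, 0, 0.3, 0, 0, 0], [1, 0, 0, 0.6, 0, 0, 0], [1, 0, 0, 0.6, 0, 0, 0]],
  ],
)

```text
t: 2.28
ee_pos: [500.0, 335.4, 270.7]
orientation: [-0.157, -3.136, 0.002]
ft_force: [0.3, 0.4, -0.7]
width: 19.3
grasp_force: 30.0
```

Run:
```python
from h import *
np.set_printoptions(precision=2,suppress=True)
o=snap('wrist','w3',scale=1.5); print(o['t'],o['ee_pos'],o['ft_force'],o['width'],o['grasp_force'])
```

```text
2.2833 [499.97 335.39 270.75] [ 0.29  0.43 -0.74] 19.29378941429799 29.99982386827469
```

View pics/w3.png

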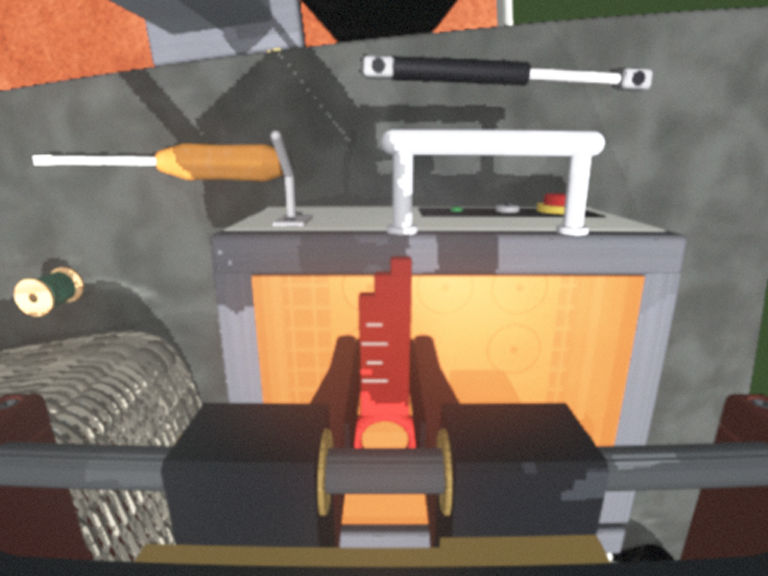

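Held level: the eye is at (384,437), hook tip (278,134), bend about (289,180).

Run:
```python
from h import *
np.set_printoptions(precision=1,suppress=True)
o=readout.get_obs(); t=o['ee_pos']
for n,x,y,z in [('eye',384,437,t[2]-79),('step',401,258,t[2]-79),('bladeR',411,330,t[2]-79),('bladeL',360,330,t[2]-79),('barR',387,143,120),('barL',602,143,120),('bend',288.5,179,95),('tip',278,134,121),('base',290.5,217,95),('lidFR',214,235,128),('lidFL',685,235,128)]:
    print(n,atz('wrist',(x/1.5-.2,y/1.5-.2),z,o))
```

```text
eye [537.6 333.  197.4]
step [461.1 347.  197.4]
bladeR [490.  348.3 197.4]
bladeL [488.  328.7 197.4]
barR [419.5 346.6 120. ]
barL [429.7 457.  120. ]
bend [433.2 288.6  95. ]
tip [409.5 292.3 121. ]
base [455.  286.3  95. ]
lidFR [455.9 252.1 128. ]
lidFL [480.5 500.3 128. ]
```

Run:
```python
from h import *
np.set_printoptions(precision=1,suppress=True)
o=readout.get_obs(); print(o['t'],o['ee_pos'])
o['ee_pos']=np.array([499.97,335.39,270.75]); o['orientation']=np.array([-.157,-3.136,.002]); t=o['ee_pos']
for n,x,y,z in [('eye',384,437,t[2]-79),('step',401,258,t[2]-79),('bladeR',411,330,t[2]-79),('bladeL',360,330,t[2]-79),('barR',387,143,120),('barL',602,143,120),('bend',288.5,179,95),('tip',278,134,121),('base',290.5,217,95),('lidFR',214,235,128),('lidFL',685,235,128)]:
    print(n,atz('wrist',(x/1.5-.2,y/1.5-.2),z,o))
```

```text
2.3333 [502.1 336.8 276.4]
eye [534.8 331.3 191.8]
step [458.5 345.3 191.8]
bladeR [487.4 346.6 191.8]
bladeL [485.4 326.9 191.8]
barR [416.4 344.5 120. ]
barL [426.3 452.2 120. ]
bend [429.7 287.5  95. ]
tip [406.6 291.3 121. ]
base [451.1 285.3  95. ]
lidFR [452.1 252.1 128. ]
lidFL [475.8 494.1 128. ]
```

Call:
servo_tool(
  plan=[
    [[1, -0.7, -0.23, 0, 0, 0, 0], [1, -0.7, -0.23, 0, 0, 0, 0], [1, -0.7, -0.23, 0, 0, 0, 0], [1, -0.7, -0.23, 0, 0, 0, 0], [1, -0.38, -0.11, 0, 0, 0, 0]],
  ],
)

```text
t: 2.75
ee_pos: [370.4, 293.1, 270.6]
orientation: [-0.157, -3.136, 0.002]
ft_force: [0.1, -0.7, 0.0]
width: 19.5
grasp_force: 30.0
```

Call:
servo_tool(
  plan=[
    [[1, 0, 0, -0.5, 0, 0, 0], [1, 0, 0, -0.3, 0, 0, 0], [1, 0, 0, -0.1, 0, 0, 0], [1, 0, 0, 0, 0, 0, 0], [1, 0, 0, 0, 0, 0, 0]],
  ],
)

```text
t: 3.17
ee_pos: [373.6, 294.7, 234.8]
orientation: [0.158, 3.137, 0.0]
ft_force: [-0.4, -0.1, 0.0]
width: 19.4
grasp_force: 30.0
```

Run:
```python
from h import *
np.set_printoptions(precision=2,suppress=True)
o=snap('wrist','w4'); print(o['t'],o['ee_pos'],o['orientation'],o['width'])
snap('scene','s4'); snap('side','d4')
b=proj('side',[[374,294,150]])[0]; a=proj('scene',[[374,294,150]])[0]; print(a,b)
w=cv2.imread('pics/w4_raw.png')[60:330,130:400]
def cr(f,c):
    x,y=int(c[0]),int(c[1]); return cv2.resize(cv2.imread(f)[y-33:y+34,x-33:x+34],(270,270),interpolation=cv2.INTER_CUBIC)
cv2.imwrite('pics/m4.png',np.hstack([cv2.resize(w,(540,540)),np.vstack([cr('pics/s4_raw.png',a),cr('pics/d4_raw.png',b)])][:]))
```

```text
3.1667 [373.61 294.74 234.81] [0.16 3.14 0.  ] 19.443443040451882
[151.81 185.85] [204.94 144.86]
```

View pics/m4.png

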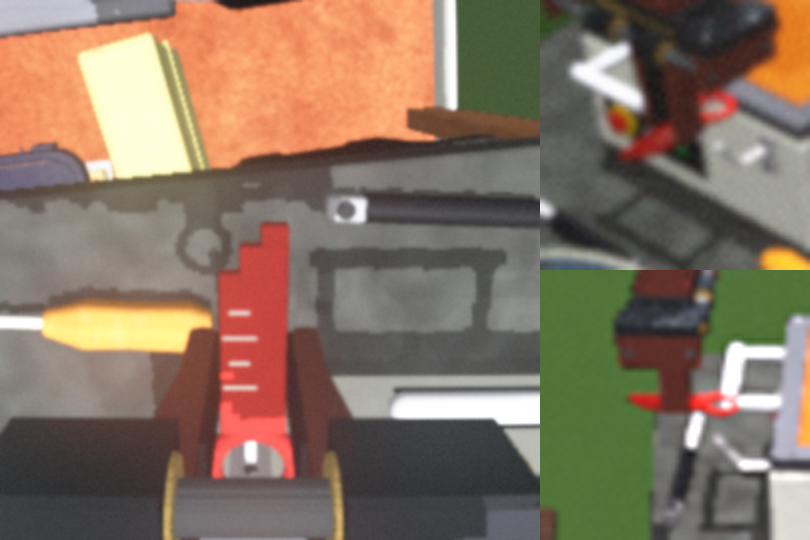

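Through the eye (252,457) the wrist view shows the hook tip at about (250,443). The scene crop shows the eye at (718,105) and the tip at (720,150). The side crop shows the eye at (727,404) and the tip at (718,441).

Run:
```python
from h import *
np.set_printoptions(precision=1,suppress=True)
o=readout.get_obs();print(o['t'],o['ee_pos'])
o['ee_pos']=np.array([373.61,294.74,234.81]); z=234.8-79
w=lambda x,y:(130+x/2-.25,60+y/2-.25)
s=lambda x,y:(151-33+(x-540)/4.03-.4,185-33+y/4.03-.4)
d=lambda x,y:(204-33+(x-540)/4.03-.4,144-33+(y-270)/4.03-.4)
print('wrist eye',atz('wrist',w(252,457),z,o),'tip',atz('wrist',w(250,445),121,o))
print('scene eye',atz('scene',s(718,105),z),'tip',atz('scene',s(719,151),121),'bend',atz('scene',s(746,164),95))
print('side eye',atz('side',d(727,404),z),'tip',atz('side',d(718,441),121),'bend',atz('side',d(742,463),95))
```

```text
3.3167 [373.8 294.8 235. ]
wrist eye [406.6 291.  155.8] tip [425.6 288.3 121. ]
scene eye [414.2 290.8 155.8] tip [405.6 287.8 121. ] bend [428.8 285.7  95. ]
side eye [415.4 289.  155.8] tip [406.4 286.  121. ] bend [426.3 290.4  95. ]
```

Call:
servo_tool(
  plan=[
    [[1, -0.1, -0.035, 0, 0, 0, 0], [1, -0.1, -0.03, -0.2, 0, 0, 0], [1, 0, 0, -0.35, 0, 0, 0], [1, 0, 0, -0.25, 0, 0, 0], [1, 0, 0, 0, 0, 0, 0]],
  ],
)

```text
t: 3.73
ee_pos: [364.6, 291.5, 200.6]
orientation: [-0.157, -3.136, 0.002]
ft_force: [-0.7, -0.1, -0.3]
width: 19.4
grasp_force: 30.0
```

Call:
servo_tool(
  plan=[
    [[1, 0.05, 0, -0.1, 0, 0, 0], [1, 0.1, 0, -0.1, 0, 0, 0], [1, 0.1, 0, -0.1, 0, 0, 0], [1, 0.05, 0, -0.1, 0, 0, 0], [1, 0, 0, 0, 0, 0, 0]],
  ],
)

```text
t: 4.15
ee_pos: [377.7, 291.8, 185.7]
orientation: [-0.158, -3.137, 0.001]
ft_force: [0.2, -0.5, 0.1]
width: 19.4
grasp_force: 30.0
```

```bash
cat > m.py <<'E'
from h import *
import sys
k=sys.argv[1]
np.set_printoptions(precision=2,suppress=True)
o=snap('wrist','w'+k); print(o['t'],o['ee_pos'],o['ft_force'],o['width'])
snap('scene','s'+k); snap('side','d'+k)
P=[418,290,float(sys.argv[2])]
b=proj('side',[P])[0]; a=proj('scene',[P])[0]; print(a,b)
w=cv2.imread('pics/w'+k+'_raw.png')[60:330,130:400]
def cr(f,c):
    x,y=int(c[0]),int(c[1]); return cv2.resize(cv2.imread(f)[y-33:y+34,x-33:x+34],(270,270),interpolation=cv2.INTER_CUBIC)
cv2.imwrite('pics/m'+k+'.png',np.hstack([cv2.resize(w,(540,540)),np.vstack([cr('pics/s'+k+'_raw.png',a),cr('pics/d'+k+'_raw.png',b)])]))
E
python3 m.py 5 105
```

```text
4.15 [377.67 291.82 185.65] [ 0.25 -0.47  0.09] 19.37224054488202
[164.87 191.02] [218.27 156.21]
```

View pics/m5.png

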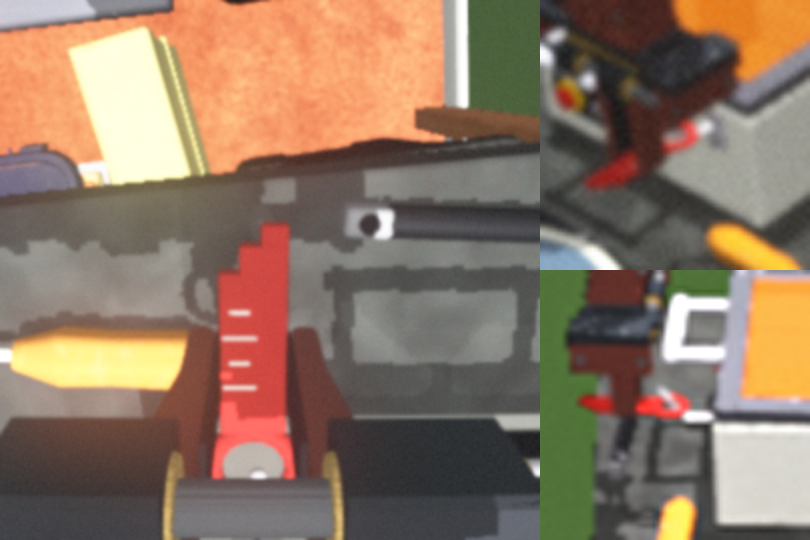

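Run:
```python
from h import *
np.set_printoptions(precision=0,suppress=True)
o=readout.get_obs(); print(o['ee_pos'])
Ps=[[406,288,121],[427,287,95],[416,288,107]]
print(((proj('wrist',Ps,o)-[130,60])*2))
print((proj('scene',Ps)-[164-33,191-33])*4.03+[540,0]); print((proj('side',Ps)-[218-33,156-33])*4.03+[540,270])
a=cv2.imread('pics/s5_raw.png')[178:203,152:187]; b=cv2.imread('pics/d5_raw.png')[140:165,195:230]; c=cv2.imread('pics/w5_raw.png')[265:305,227:283]
f=lambda i:cv2.resize(i,(420,300),interpolation=cv2.INTER_CUBIC)
cv2.imwrite('pics/z5.png',np.hstack([f(a),f(b)])[:, :800])
```

```text
[377. 292. 186.]
[[250. 473.]
 [253. 477.]
 [253. 472.]]
[[665. 125.]
 [689. 139.]
 [676. 133.]]
[[659. 390.]
 [685. 415.]
 [672. 403.]]
```

View pics/z5.png

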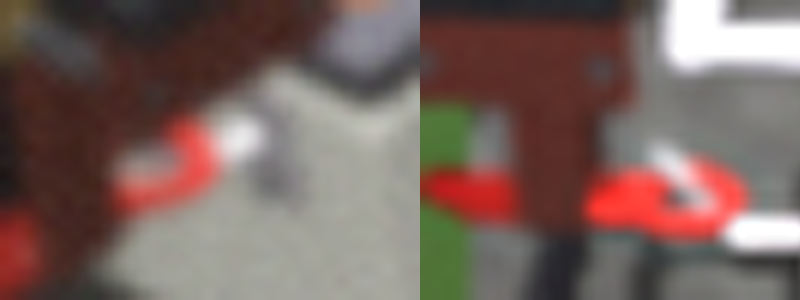

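The side view shows the wire coming up through the eye: threaded. Releasing.

Call:
servo_tool(
  plan=[
    [[0.2, 0, 0, 0, 0, 0, 0], [0, 0, 0, 0, 0, 0, 0], [0, 0, 0, 0, 0, 0, 0], [0, 0, 0, 0, 0, 0, 0], [0, 0, 0, 0, 0, 0, 0]],
  ],
)

```text
t: 4.72
ee_pos: [377.2, 292.0, 186.4]
orientation: [0.157, 3.137, 0.0]
ft_force: [-0.5, 0.9, 1.1]
width: 43.5
grasp_force: 0.0
```

Call:
servo_tool(
  plan=[
    [[0, 0, 0, 0, 0, 0, 0], [0, 0, 0, 0.4, 0, 0, 0], [0, 0, 0, 0.8, 0, 0, 0], [0, 0, 0, 0.8, 0, 0, 0], [0, 0, 0, 0.5, 0, 0, 0]],
  ],
)

```text
t: 5.13
ee_pos: [377.7, 292.3, 288.8]
orientation: [0.157, 3.136, 0.002]
ft_force: [0.5, -0.5, 0.1]
width: 43.7
grasp_force: 0.0
```

```bash
python3 m.py 6 80
```

```text
5.1333 [377.69 292.3  288.81] [ 0.47 -0.49  0.1 ] 43.71681266928656
[165.83 197.62] [218.51 162.19]
```

View pics/m6.png

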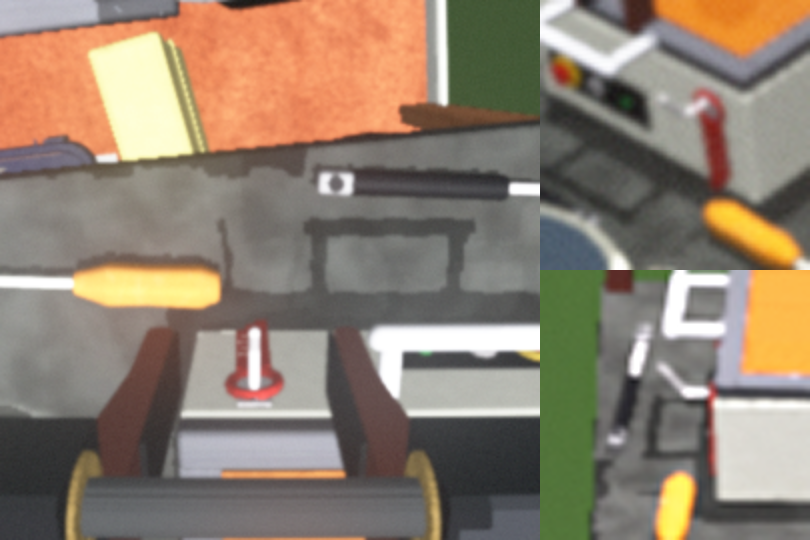

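The gauge hangs on the hook flat against the wall (eye at about (710,100) in the scene crop). Next: turn 90° and go above the bar.

Call:
servo_tool(
  plan=[
    [[0, 0.1, 0.3, 0, 0, 0, -1], [0, 0.25, 0.5, 0, 0, 0, -1], [0, 0.25, 0.6, 0, 0, 0, -1], [0, 0.25, 0.6, 0, 0, 0, -1], [0, 0.2, 0.5, 0, 0, 0, -1]],
  ],
)

```text
t: 5.7
ee_pos: [419.3, 392.8, 284.3]
orientation: [-0.839, -3.026, 0.003]
ft_force: [0.1, -0.8, 1.0]
width: 44.0
grasp_force: 0.0
```

Call:
servo_tool(
  plan=[
    [[0, 0.1, 0.12, 0, 0, 0, -1], [0, 0, 0, 0, 0, 0, -1], [0, 0, 0, 0, 0, 0, -1], [0, 0, 0, 0, 0, 0, -1], [0, 0, 0, 0, 0, 0, -1]],
  ],
)

```text
t: 6.12
ee_pos: [422.6, 396.2, 283.9]
orientation: [-1.474, -2.773, 0.005]
ft_force: [0.3, 0.7, 0.4]
width: 43.5
grasp_force: 0.0
```

Call:
servo_tool(
  plan=[
    [[0, 0, 0, 0, 0, 0, -1], [0, 0, 0, 0, 0, 0, -1], [0, 0, 0, 0, 0, 0, -1], [0, 0, 0, 0, 0, 0, -1], [0, 0, 0, 0, 0, 0, -1]],
  ],
)

```text
t: 6.53
ee_pos: [422.6, 396.1, 284.0]
orientation: [-2.04, -2.389, 0.005]
ft_force: [-1.0, -0.4, -0.0]
width: 43.8
grasp_force: 0.0
```

Call:
servo_tool(
  plan=[
    [[0, 0, 0, -0.3, 0, 0, -1], [0, 0, 0, -0.4, 0, 0, -1], [0, 0, 0, -0.1, 0, 0, -1], [0, 0, 0, 0, 0, 0, 0], [0, 0, 0, 0, 0, 0, 0]],
  ],
)

```text
t: 6.95
ee_pos: [422.7, 396.2, 252.6]
orientation: [-2.327, -2.11, 0.005]
ft_force: [-0.2, -0.4, 0.7]
width: 43.9
grasp_force: 0.0
```

Run:
```python
from h import *
np.set_printoptions(precision=2,suppress=True)
o=snap('wrist','w7',scale=1.5); print(o['t'],o['ee_pos'],o['qpos'],o['orientation'],o['width'])
print(R.from_rotvec(o['orientation']).as_matrix()); np.save('o7.npy',np.r_[o['ee_pos'],o['orientation']])
```

```text
6.95 [422.71 396.23 252.58] [ 0.73  0.42  1.77 -0.    0.96  0.83] [-2.33 -2.11  0.  ] 43.90316832480363
[[ 0.1  1.  -0. ]
 [ 1.  -0.1 -0. ]
 [-0.  -0.  -1. ]]
```

View pics/w7.png

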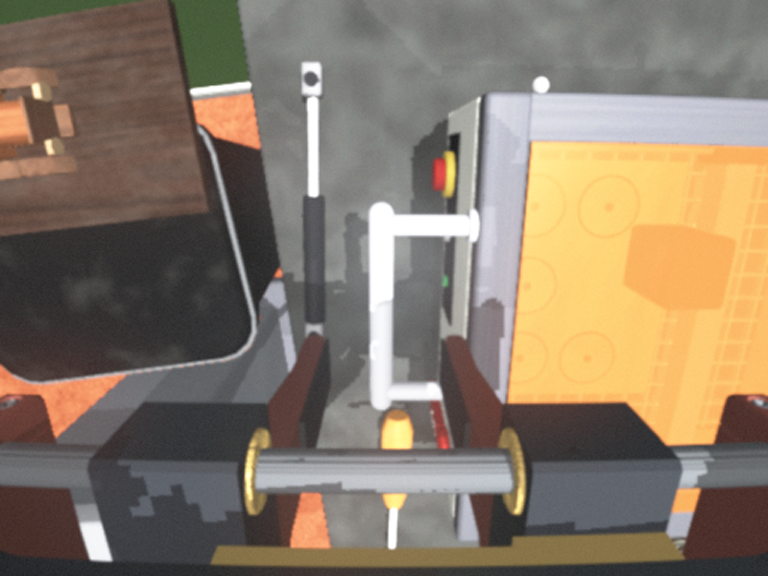

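The bar runs vertically at column 381, from row 205 to row 407, almost centred between the fingers.

Run:
```python
from h import *
np.set_printoptions(precision=1,suppress=True)
v=np.load('o7.npy'); o={'ee_pos':v[:3],'orientation':v[3:]}
a=[atz('wrist',(x/1.5-.2,y/1.5-.2),120,o) for x,y in [(381.5,208),(381.5,402),(381.5,305)]]
print(a, (a[0]+a[1])/2)
yaw=np.arctan2(-.0998,.995); ex=np.array([np.cos(yaw),np.sin(yaw)]); H=[-255,8]
for d in range(0,51,5):
    t=np.radians(d); print(d, ((-255*np.cos(t)+8*np.sin(t)+255)*ex), 255*np.sin(t)+8*np.cos(t)-8)
```

```text
[array([426.7, 449.9, 120. ]), array([416.3, 345.3, 120. ]), array([421.9, 401.2, 120. ])] [421.5 397.6 120. ]
0 [ 0. -0.] 0.0
5 [ 1.7 -0.2] 22.1942719853868
10 [ 5.2 -0.5] 44.158747329164896
15 [10.7 -1.1] 65.72626311145532
20 [18.  -1.8] 86.73267751433279
25 [27.1 -2.7] 107.01811904017156
30 [38.  -3.8] 126.4282032302755
35 [50.5 -5.1] 144.81520762382868
40 [64.5 -6.5] 162.03919601501934
45 [79.9 -8. ] 177.96908345206197
50 [96.7 -9.7] 192.48363387283172
```

Call:
servo_tool(
  plan=[
    [[0.2, -0.03, 0.035, -0.2, 0, 0, 0], [0.2, 0, 0, -0.5, 0, 0, 0], [0.2, 0, 0, -0.6, 0, 0, 0], [0.2, 0, 0, -0.4, 0, 0, 0], [0.2, 0, 0, -0.1, 0, 0, 0]],
  ],
)

```text
t: 7.42
ee_pos: [420.9, 397.2, 179.5]
orientation: [-2.329, -2.109, 0.006]
ft_force: [0.1, -0.1, -0.8]
width: 34.9
grasp_force: 0.0
```

Call:
servo_tool(
  plan=[
    [[0.5, 0, 0, 0, 0, 0, 0], [1, 0, 0, 0, 0, 0, 0], [1, 0, 0, 0, 0, 0, 0], [1, 0, 0, 0, 0, 0, 0], [1, 0, 0, 0, 0, 0, 0]],
  ],
)

```text
t: 7.83
ee_pos: [421.0, 398.8, 183.4]
orientation: [-2.329, -2.105, 0.001]
ft_force: [-6.9, 3.9, 3.4]
width: 11.2
grasp_force: 30.0
```

Call:
servo_tool(
  plan=[
    [[1, 0, 0, 0, 0, 0, 0], [1, 0, 0, 0, 0, 0, 0], [1, 0, 0, 0, 0, 0, 0]],
  ],
)

```text
t: 8.08
ee_pos: [421.0, 398.8, 183.4]
orientation: [-2.329, -2.106, 0.0]
ft_force: [-7.1, 3.5, 3.0]
width: 11.3
grasp_force: 30.0
```

Call:
servo_tool(
  plan=[
    [[1, 0.01, -0.001, 0.111, 0, 0, 0], [1, 0.02, -0.002, 0.221, 0, 0, 0], [1, 0.025, -0.002, 0.222, 0, 0, 0], [1, 0.03, -0.003, 0.22, 0, 0, 0], [1, 0.045, -0.005, 0.331, 0, 0, 0]],
  ],
)

```text
t: 8.5
ee_pos: [425.9, 398.3, 226.7]
orientation: [-2.328, -2.106, 0.002]
ft_force: [-1.8, 4.2, -3.2]
width: 10.8
grasp_force: 30.0
```

Call:
servo_tool(
  plan=[
    [[1, 0.055, -0.005, 0.216, 0, 0, 0], [1, 0.06, -0.006, 0.214, 0, 0, 0], [1, 0.064, -0.006, 0.213, 0, 0, 0], [1, 0.069, -0.007, 0.211, 0, 0, 0], [1, 0.073, -0.008, 0.21, 0, 0, 0]],
  ],
)

```text
t: 8.92
ee_pos: [438.3, 397.0, 270.0]
orientation: [-2.328, -2.105, 0.002]
ft_force: [-5.9, 4.0, -2.0]
width: 11.0
grasp_force: 30.0
```

Call:
servo_tool(
  plan=[
    [[1, 0.085, -0.008, 0.204, 0, 0, 0], [1, 0.093, -0.009, 0.202, 0, 0, 0], [1, 0.1, -0.01, 0.199, 0, 0, 0], [1, 0.108, -0.011, 0.196, 0, 0, 0], [1, 0.115, -0.012, 0.193, 0, 0, 0]],
  ],
)

```text
t: 9.33
ee_pos: [457.6, 395.1, 310.0]
orientation: [-2.327, -2.104, 0.004]
ft_force: [-12.4, 3.7, 3.9]
width: 11.0
grasp_force: 30.0
```

Call:
servo_tool(
  plan=[
    [[1, 0.12, -0.012, 0.187, 0, 0, 0], [1, 0.127, -0.013, 0.182, 0, 0, 0], [1, 0.132, -0.014, 0.178, 0, 0, 0], [1, 0.139, -0.014, 0.174, 0, 0, 0], [1, 0.145, -0.015, 0.17, 0, 0, 0]],
  ],
)

```text
t: 9.75
ee_pos: [483.5, 392.5, 346.4]
orientation: [-2.325, -2.104, 0.006]
ft_force: [-16.9, 3.4, 11.8]
width: 11.0
grasp_force: 30.0
```

Call:
servo_tool(
  plan=[
    [[1, 0.15, -0.015, 0.162, 0, 0, 0], [1, 0.155, -0.015, 0.157, 0, 0, 0], [1, 0.161, -0.016, 0.152, 0, 0, 0], [1, 0.167, -0.017, 0.147, 0, 0, 0], [1, 0.172, -0.017, 0.142, 0, 0, 0]],
  ],
)

```text
t: 10.17
ee_pos: [516.0, 389.3, 378.3]
orientation: [-2.325, -2.105, 0.003]
ft_force: [-15.5, 0.4, 15.3]
width: 11.4
grasp_force: 30.0
```

Call:
servo_tool(
  plan=[
    [[1, 0, 0, 0, 0, 0, 0], [1, 0, 0, 0, 0, 0, 0], [1, 0, 0, 0, 0, 0, 0], [1, 0, 0, 0, 0, 0, 0], [1, 0, 0, 0, 0, 0, 0]],
  ],
)

```text
t: 10.58
ee_pos: [516.1, 389.2, 378.3]
orientation: [-2.326, -2.105, 0.002]
ft_force: [-16.5, -0.2, 16.4]
width: 11.6
grasp_force: 30.0
```

Run:
```python
from h import *
o=snap('side','d8'); snap('scene','s8'); print(o['ee_pos'],o['ft_force'],o['width'])
a=cv2.imread('pics/d8_raw.png')[20:220,150:350]; b=cv2.imread('pics/s8_raw.png')[40:240,80:280]
cv2.imwrite('pics/m8.png',np.hstack([cv2.resize(x,(400,400),interpolation=cv2.INTER_CUBIC) for x in (a,b)]))
```

```text
[516.13207662 389.19943333 378.34140479] [-16.45294479  -0.21620685  16.42004067] 11.59031304112824
```

View pics/m8.png

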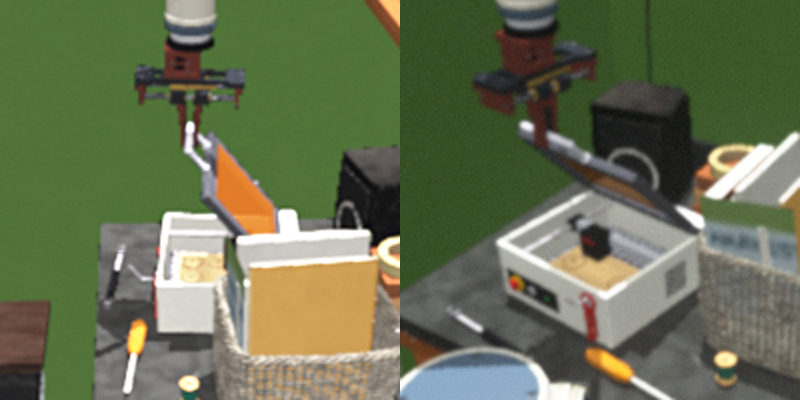

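The lid is up near 50° with the bar in the fingers and the gauge still hanging. There's a slight inward compression of about 20 N, so I'll ease it off with a small rise.

Call:
servo_tool(
  plan=[
    [[1, 0, 0, 0.03, 0, 0, 0], [1, 0, 0, 0.02, 0, 0, 0], [1, 0, 0, 0, 0, 0, 0], [1, 0, 0, 0, 0, 0, 0], [1, 0, 0, 0, 0, 0, 0]],
  ],
)

```text
t: 11.1
ee_pos: [517.0, 389.1, 379.2]
orientation: [-2.327, -2.106, 0.0]
ft_force: [-11.1, 0.7, 9.2]
width: 11.2
grasp_force: 30.0
```

Run:
```python
from h import *
np.set_printoptions(precision=1,suppress=True)
o=readout.get_obs(); print(o['ee_pos'],o['ft_force'],o['width'])
from scipy.optimize import brentq
g=lambda d:-255*np.cos(d)+8*np.sin(d)+255
dx=(o['ee_pos'][0]-421)/.995; print(dx,np.degrees(brentq(lambda d:g(d)-dx,0,1.4)), o['ee_pos'][2]-183.4)
# bar right end seen: side (190,127)/2+(150,20) ; scene left end (523,127)
print(proj('side',[[512,338,312.5]])[0],(150+190/2,20+127/2), proj('scene',[[523.5,437.5,312.5]])[0],(80+(523-400)/2,40+127/2))
```

```text
[517.  389.1 379.2] [-11.1   0.7   9.2] 11.185079066811806
96.478828448033 49.788584911810034 195.8438415634238
[244.4  94.4] (245.0, 83.5) [142.3 102.1] (141.5, 103.5)
```

Both views put the bar ends within about 2 px of where they should be at 50°. The force is down to about 14 N and the grip is steady, so I'm handing in.

```bash
python3 -c "
from workcell import close_job
print(close_job())"
```

```text
the job is handed in; nothing more can be done
None
```

The job is handed in: the red gauge hangs by its eye on the wire hook, and the arm is still holding the lid bar steady, with the lid at about 50° (49.8° by my estimate).

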